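# Put a spice jar back in the carousel and hold the dark-lidded one at the front

### The arm

A 6-joint arm with a two-finger parallel gripper is mounted at the origin on a cart in front of the work surface, level with it; the furniture and walls round the work are solid. World frame = base frame: x ahead of the robot, y to its left, z up, the work surface at z = 0. Lengths are in m, angles in degrees, forces in N, time in s.
With the tool pointing down it reaches from about 0.325 to 0.9 m from the base axis. Payload 6.1 kg.
Tool frame: the origin (TCP) lies at the very end of the fingers, on their centre line; the grasp point (between the pads) lies 19 mm behind it; z points along the fingers, y is the line along which they close (so a half turn about z gives the same grasp; the last joint's range is limited). The gripper opens to 85 mm and grips with 20 to 120 N. Pads are 22 mm wide; open, the fingers measure 114 mm over their backs; the gripper's body (76 mm by 85 mm) begins 54 mm behind the grasp point. The pads swing forward as they close: fully open they stand 13 mm farther back than shut.
Start: joints at [59.639, 12.628, 87.462, -0, 79.91, -7.225], TCP at [0.246, 0.575, 0.231] pointing down, gripper open.
Joint ranges: [-170.65, 170.65], [-52.31, 119.04], [5.05, 147.46], [-71.25, 251.25], [11.57, 151.72], [-153.62, 153.62]. Speed limits (degrees/s): [147.25, 147.25, 172.46, 180, 180, 180].

### API

Orientations are given as a 3x3 rotation matrix whose columns are the frame's x, y, z axes.
In Python, from rig import env gives the robot as it stands.
- The arm moves only by the shell command python3 -m pendant 'ROWS' [OPENING]. ROWS is JSON, a list of rows, each a list of 6 numbers: the shift along the tool's x, y, z normalised to -1 to 1, where 1 is 1 m, then the turn, a rotation vector about the tool's x, y, z normalised to -1 to 1, where 1 is 90 degrees. A call has 1 to 20 rows; each row is the pose to reach, as a shift and turn from the pose commanded when the call began, along the tool's axes at that moment; what a row does not reach only later rows make up. A row lasts 1/12 s, in which the tool goes at most 41.7 mm and 7.16 degrees, less where a joint would pass 70% of its speed; a pose out of reach is approached as far as the arm can. A call with a number of a shift or a turn outside -1 to 1 is refused whole. A call with a gripper value outside its range is refused whole. OPENING is the closure, from 0 (fully open) to 1 (shut), set as the call begins (- or left out, the last holds). The fingers move at their own pace and stop on an object; the grip force is fixed at half the most. Time passes only in rows, so rows that repeat a pose let the fingers close. It gives the time, the measured TCP pose, the force, the opening and the grip force at its end, in the units of the state.
- env.state(): the state, without advancing time (a new reading comes with each control period).
- env.read_camera(name): name is "scene" or "side" or "wrist"; returns the picture (480x640x3 uint8, blue, green, red); there is no depth.
- env.get_calibration(name): a dict with "vfov" (degrees; the focal length in pixels is half the picture's height over the tangent of half this angle, whatever the lens; pixels are square), "cx", "cy" (the principal point, pixels), "k1" (the pictures are not rectified: a ray, as slopes to the right and down, at radius r is drawn at 1 + k1 r^2 times it, then the intrinsics apply), "world_from_camera" (4x4, takes a point from camera to world coordinates). Camera axes: x right, y down, z forward; pixel columns grow to the right and rows downward; lengths in m; the calibration is good to about 2 mm. A picture is of the moment at which its call begins: read the wrist's pose just before it. get_calibration takes no time and is no camera call; for the wrist camera it gives the pose at the moment of the call.
- env.job_done(): hands the job in; it is judged then, once.
The state is a dict: "t": time; "joints": joint angles; "qd": joint speeds; "effort": joint torques, N m; "ee_pos": TCP position; "tool_rot": TCP orientation; "ft_force": force on the tool from outside, world axes, zero at the start; "wrist_torque": the same for the moment, N m; "gripper_width": opening from 0.0 (shut) to 1.0 (fully open); "gripper_force": force on a finger pad.
Only numpy, scipy, OpenCV 4.12 (cv2) and the standard library are available. Lean on these libraries where they do the work, as an engineer would, in place of code of your own. Each camera call takes 0.05 s, during which the arm holds its last target. There are 200 camera calls.

### The job

The spice jar with the green label, standing on its own to the right of the spice carousel, is done with: stand it back in the empty wire ring of the carousel, lowering it until it rests on the tray before you let go. Then grip the wooden knob on top of the carousel and turn it gently until its jar with the dark lid is at the front, straight in front of the knob towards the worktop's front edge, where the robot stands. Finish still gripping the knob and holding the carousel still, so that the cook can lift that jar out; the other jars stay in their rings and the things around stay where they are.

Things in the scene. Friction and masses are not known exactly. Their poses are not given: they have to be found in the camera images.
- spice_green: the loose spice jar with a green label and a red screw lid, standing upright on the worktop to the right of the carousel: 106 mm tall, glass body 42 mm across, lid 45 mm across and from 85 to 106 mm above its foot; 0.08 to 0.15 kg. Origin at the centre of its underside, z up. It can be gripped from above by its lid.
- carousel_base: foot of the spice carousel: a round black disc 176 mm across and 11 mm high that stands fixed on the worktop, under the tray. Origin on the carousel's upright turning axis at worktop height; its x points straight away from the robot (so the front is -x, the worktop's front edge), y to the left, z up.
- turntable (a joint): how far the carousel's tray has been turned about its upright axis since the start, rad, growing anticlockwise seen from above; it reads 0 at the start whichever way the tray then stands, and turns endlessly. It runs easily (0.06 to 0.2 N m to turn it), stays where it is left, and is turned by its knob.
- empty_bay (a point): centre of the empty bay on the tray's top, where a jar's foot rests: 28 mm above the worktop, 92 mm from the turning axis; turns with the tray. The tray is a pale wooden disc 250 mm across with five bays, 72 degrees apart. Each bay has two level rings of 4 mm chromed wire, 48 to 50 mm across inside, 20 and 50 mm above the tray, open above. Jars in neighbouring bays leave 64 mm between them.
- carousel_knob: round wooden knob on the 10 mm steel post in the middle of the carousel, 34 mm across, from 152 to 185 mm above the worktop, above the tops of the jars (134 mm); turns with the tray. Origin at the centre of its underside.
- knob_mid (a point): the middle of the wooden knob, on the turning axis, 168 mm above the worktop: the place to grip it, from above, at any yaw.
- spice_dark: the spice jar with the dark brown, nearly black lid and a pale label, standing in one of the two bays opposite the empty one; 96 mm tall, 42 mm across. Origin at the centre of its underside. It is the one to be brought to the front.
- spice_red_a: a spice jar with a red lid and a dark label, 106 mm tall, 45 mm across, standing in a bay of the carousel; origin at the centre of its underside
- spice_red_b: another spice jar with a red lid and a dark label, 106 mm tall, 45 mm across, standing in a bay of the carousel; origin at the centre of its underside
- shaker: salt shaker of clear plastic with a grey top, 90 mm tall, 44 mm across, standing in a bay of the carousel; origin at the centre of its underside
- mug_clean: bystander: white mug with a leaf pattern, 95 mm tall, on the left in front; origin at the centre of its underside
- egg_box: bystander: closed egg box, 106 x 155 x 72 mm, far left in front; origin at the centre of its underside
- table_spoon: bystander: tablespoon lying on the worktop at the right, 191 mm long; origin at the middle of its underside
Mind the look-alikes: they are no part of the job. Leave any blue or purple look-alike of the spice_green alone.

How it is judged:
By the outcome, as a careful person would: the job done as asked, in the order asked, and still so for the second after the job is handed in, while the arm keeps its last pose, push and grip.
It also fails if it takes over 64 s, if anything falls off the work surface, if the arm or the gripper's body presses on something with over 40 N, if the wrist force passes 120 N, or if a joint passes its speed limit or range.

## Working session

There is one attempt and no reset: what is moved stays moved. The work goes in short steps, Python scripts to look and compute and a shell command to move; the robot and the scene stay as the last step left them, time stands still between calls to the robot, and variables do not carry over. Pictures are saved under pics/ and viewed, at most 10 in all, crops included, and the job is handed in when it is done.

```bash
mkdir -p pics; cat > h.py <<'E'
from rig import env
import numpy as np, cv2
def ray(c,u,v):
    f=240/np.tan(np.radians(c["vfov"])/2); d=np.array([(u-c["cx"])/f,(v-c["cy"])/f]); s=d.copy()
    for _ in range(20): s=d/(1+c["k1"]*(s@s))
    T=np.array(c["world_from_camera"]); return T[:3,3],T[:3,:3]@np.r_[s,1]
def onz(c,u,v,z):
    o,d=ray(c,u,v); return o+d*(z-o[2])/d[2]
def pix(c,p):
    T=np.array(c["world_from_camera"]); q=T[:3,:3].T@(np.array(p)-T[:3,3]); s=q[:2]/q[2]
    f=240/np.tan(np.radians(c["vfov"])/2); s=s*(1+c["k1"]*(s@s)); return s*f+[c["cx"],c["cy"]]
E
python3 - <<'E'
from h import *
for n in ("scene","side"):
    cv2.imwrite(f"pics/{n}0.png",env.read_camera(n)); c=env.get_calibration(n); print(n,c["vfov"],c["k1"],np.round(c["world_from_camera"],3).tolist())
s=env.state(); print(s["t"],s["ee_pos"],np.round(s["tool_rot"],3).tolist(),s["gripper_width"])
E
```

```text
scene 51.56128001720252 -0.10169082367840603 [[0.768, -0.381, 0.515, -0.183], [-0.641, -0.45, 0.622, -0.911], [-0.005, -0.808, -0.59, 0.938], [0.0, 0.0, 0.0, 1.0]]
side 50.18415986275057 -0.1341023869794328 [[0.872, -0.212, 0.442, -0.179], [-0.49, -0.393, 0.778, -1.291], [0.009, -0.895, -0.447, 0.825], [0.0, 0.0, 0.0, 1.0]]
0.1 [0.24531937 0.57424534 0.23034914] [[-0.92, 0.393, -0.001], [0.393, 0.92, -0.001], [0.0, -0.002, -1.0]] 1.0007292001957575
```

View pics/scene0.png

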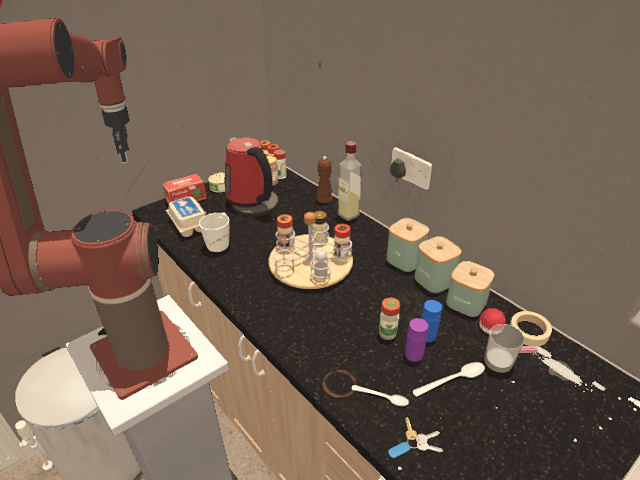

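View pics/side0.png

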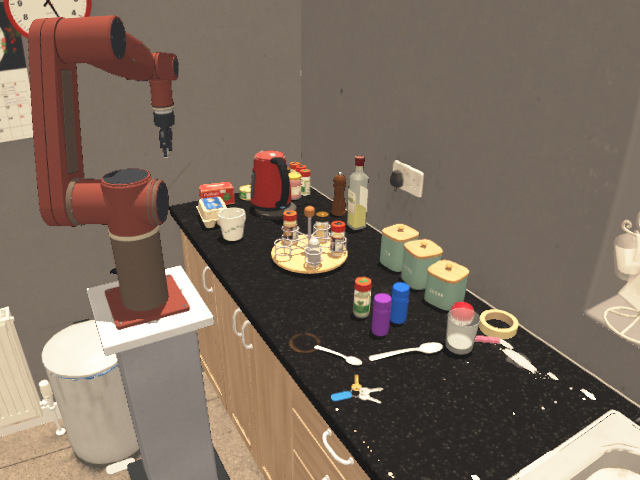

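Scene: knob at about (310,218), tray round (311,261), green-label jar lid at (391,304), with the purple (416,340) and blue (431,320) look-alikes beside it. Side: knob (309,211), green jar lid (363,285). Now I'll measure these more closely.

```bash
python3 - <<'E'
from h import *
from scipy.optimize import least_squares
for n,box in (("scene",(225,200,370,295)),("side",(260,195,360,280))):
    im=cv2.imread(f"pics/{n}0.png"); c=env.get_calibration(n)
    x0,y0,x1,y1=box; hsv=cv2.cvtColor(im,cv2.COLOR_BGR2HSV)
    m=cv2.inRange(hsv,(8,40,130),(30,200,255)); mm=np.zeros_like(m); mm[y0:y1,x0:x1]=m[y0:y1,x0:x1]
    cs=max(cv2.findContours(mm,cv2.RETR_EXTERNAL,cv2.CHAIN_APPROX_NONE)[0],key=cv2.contourArea)
    P=np.array([onz(c,u,v,.026)[:2] for u,v in cs[:,0]])
    # low edge (front, unobstructed)
    r=least_squares(lambda q:np.hypot(*(P-q).T)-.125,P.mean(0),loss="soft_l1",f_scale=.002)
    print(n,"tray",r.x,np.median(abs(r.fun)))
    red=cv2.inRange(hsv,(0,140,70),(8,255,255))|cv2.inRange(hsv,(172,140,70),(180,255,255))
    k,_,st,ce=cv2.connectedComponentsWithStats(red)
    for i in range(1,k):
        if 40<st[i,4]<800 and 250<ce[i][0]<420: print(n,"red",st[i].tolist(),ce[i].round(1),onz(c,*ce[i],.097).round(3),onz(c,*ce[i],.125).round(3))
s=cv2.resize(cv2.imread("pics/scene0.png")[190:350,240:450],None,fx=3.7,fy=3.7,interpolation=cv2.INTER_CUBIC); cv2.imwrite("pics/crop.png",s)
E
```

```text
scene tray [0.54745674 0.00978437] 0.018424251797268032
scene red [260, 144, 25, 15, 167] [272.7 150.2] [0.791 0.542 0.097] [0.759 0.494 0.125]
scene red [346, 145, 10, 9, 78] [350.4 148.7] [1.027 0.358 0.097] [0.987 0.315 0.125]
scene red [277, 217, 16, 11, 88] [284.7 223.9] [0.526 0.107 0.097] [0.502 0.073 0.125]
scene red [334, 223, 17, 15, 189] [341.8 230.4] [ 0.634 -0.029  0.097] [ 0.607 -0.058  0.125]
scene red [381, 297, 20, 19, 156] [389.8 308.6] [ 0.502 -0.35   0.097] [ 0.479 -0.368  0.125]
side tray [0.5646819  0.03208019] 0.03626030021421661
side red [355, 158, 10, 8, 62] [359.2 161.8] [1.071 0.504 0.097] [1.023 0.435 0.125]
side red [290, 164, 20, 13, 121] [300.  169.4] [0.79  0.536 0.097] [0.753 0.466 0.125]
side red [287, 185, 4, 19, 44] [289.1 195.1] [0.619 0.301 0.097] [0.588 0.24  0.125]
side red [283, 213, 14, 9, 78] [289.5 217.4] [0.53  0.123 0.097] [0.502 0.068 0.125]
side red [330, 220, 16, 13, 150] [337.9 226.1] [ 0.638 -0.014  0.097] [ 0.607 -0.063  0.125]
side red [354, 277, 18, 15, 131] [362.4 286.3] [ 0.502 -0.357  0.097] [ 0.476 -0.393  0.125]
```

View pics/crop.png

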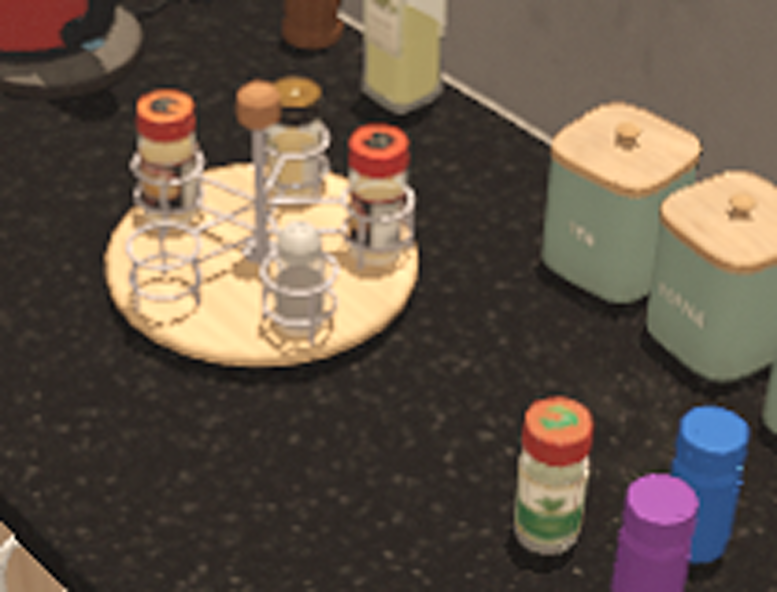

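Crop (offset (240,190), scale 3.7): knob at px (310,218), empty rings at left front (284,262), shaker front right (321,262), red lids (285,224) and (342,230), dark lid behind knob at (320,216). The green jar stands alone with lid top (391,303); the purple one is nearest.

```bash
python3 - <<'E'
from h import *
C={n:env.get_calibration(n) for n in("scene","side")}; H={}
for n,box in (("scene",(300,208,318,226)),("side",(302,203,318,220))):
    im=cv2.imread(f"pics/{n}0.png"); hsv=cv2.cvtColor(im,cv2.COLOR_BGR2HSV); x0,y0,x1,y1=box
    m=cv2.inRange(hsv,(5,100,90),(20,255,255))[y0:y1,x0:x1]; k,_,st,ce=cv2.connectedComponentsWithStats(m); i=1+st[1:,4].argmax()
    u=ce[i]+[x0,y0]; print(n,st[i],u,onz(C[n],*u,.169))
c=C["scene"]
print("ring up",onz(c,284.2,255.5,.078),"low",onz(c,284,267.2,.048))
print("tray L/R/bottom",onz(c,240+106/3.7,190+255/3.7,.028),onz(c,240+418/3.7,190+255/3.7,.028))
# green lid: full red/orange blob incl. top
for n,box in (("scene",(375,292,403,322)),("side",(350,272,376,296))):
    im=cv2.imread(f"pics/{n}0.png"); hsv=cv2.cvtColor(im,cv2.COLOR_BGR2HSV); x0,y0,x1,y1=box
    m=cv2.inRange(hsv,(0,110,60),(18,255,255))|cv2.inRange(hsv,(172,110,60),(180,255,255)); m=m[y0:y1,x0:x1]
    x,y,w,h=cv2.boundingRect(m); print(n,x+x0,y+y0,w,h, onz(C[n],x+x0+w/2,y+y0+h/2,.0955))
for nm,a in (("purple",(417,324,.09)),("blue",(432,306,.09))): print(nm,onz(c,*a))
E
```

```text
scene [  4   3  14  14 162] [310.27777778 217.35185185] [ 5.39320020e-01 -1.49540426e-04  1.69000000e-01]
side [  2   2  11  12 110] [309.         210.78181818] [ 0.53624399 -0.00183392  0.169     ]
ring up [0.44612527 0.00394067 0.078     ] low [ 0.43542197 -0.00714213  0.048     ]
tray L/R/bottom [0.43765491 0.07362521 0.028     ] [ 0.62806205 -0.08739498  0.028     ]
scene 381 297 20 19 [ 0.51094259 -0.34552414  0.0955    ]
side 354 276 18 17 [ 0.50992354 -0.348374    0.0955    ]
purple [ 0.51898907 -0.42315205  0.09      ]
blue [ 0.59366092 -0.40648791  0.09      ]
```

```bash
python3 -m pendant '[[0,0,-0.07,0,0,0],[0,0,-0.07,0,0,0],[-0.606,-0.743,-0.07,0,0,0.72],[-0.606,-0.743,-0.07,0,0,0.72],[-0.606,-0.743,-0.07,0,0,0.72],[-0.606,-0.743,-0.07,0,0,0.72],[-0.606,-0.743,-0.07,0,0,0.72],[-0.606,-0.743,-0.07,0,0,0.72],[-0.606,-0.743,-0.07,0,0,0.72],[-0.606,-0.743,-0.07,0,0,0.72],[-0.606,-0.743,-0.07,0,0,0.72],[-0.606,-0.743,-0.07,0,0,0.72],[-0.606,-0.743,-0.07,0,0,0.72],[-0.606,-0.743,-0.07,0,0,0.72],[-0.606,-0.743,-0.07,0,0,0.72],[-0.606,-0.743,-0.07,0,0,0.72],[-0.606,-0.743,-0.07,0,0,0.72],[-0.606,-0.743,-0.07,0,0,0.72],[-0.606,-0.743,-0.07,0,0,0.72],[-0.606,-0.743,-0.07,0,0,0.72]]' 0
cat > w.py <<'E'
from h import *
import sys
def to(p,yaw=None):
    s=env.state(); R=np.array(s["tool_rot"]); print("pos",np.round(s["ee_pos"],4),"yawy",np.degrees(np.arctan2(R[1,1],R[0,1])).round(2),"tilt",R[:,2].round(3),"j6",round(s["joints"][5],1),"t",round(s["t"],2))
    print("shift",np.round(R.T@(np.array(p)-s["ee_pos"]),4))
if __name__=="__main__": to([float(a) for a in sys.argv[1:4]])
E
python3 w.py .511 -.347 .25
```

```text
t: 1.77
ee_pos: [0.453, -0.1482, 0.301]
tool_rot: [[-0.035, 0.999, -0.0], [0.999, 0.035, 0.0], [0.0, -0.0, -1.0]]
ft_force: [0.4, 0.3, -0.6]
gripper_width: 1.0
gripper_force: 0.0
pos [ 0.453  -0.1482  0.301 ] yawy 2.03 tilt [-0.  0. -1.] j6 -29.6 t 1.77
shift [-0.2008  0.051   0.051 ]
```

```bash
python3 -m pendant '[[-0.2,0.051,0.03,0,0,0],[-0.2,0.051,0.03,0,0,0],[-0.2,0.051,0.03,0,0,0],[-0.2,0.051,0.03,0,0,0],[-0.2,0.051,0.03,0,0,0],[-0.2,0.051,0.03,0,0,0],[-0.2,0.051,0.03,0,0,0],[-0.2,0.051,0.03,0,0,0],[-0.2,0.051,0.03,0,0,0]]'
python3 - <<'E'
from h import *
c=env.get_calibration("wrist"); im=env.read_camera("wrist"); cv2.imwrite("pics/w1.png",im)
print(np.round(c["world_from_camera"],3).tolist(),pix(c,(.511,-.347,.106)))
hsv=cv2.cvtColor(im,cv2.COLOR_BGR2HSV); m=cv2.inRange(hsv,(0,110,60),(18,255,255))|cv2.inRange(hsv,(172,110,60),(180,255,255))
k,_,st,ce=cv2.connectedComponentsWithStats(m)
for i in range(1,k):
    if st[i,4]>300: x,y,w,h,a=st[i]; print(st[i],onz(c,x+w/2,y+h/2,.106))
E
python3 w.py .511 -.347 .25
```

```text
t: 2.52
ee_pos: [0.5113, -0.3429, 0.2719]
tool_rot: [[-0.037, 0.999, 0.0], [0.999, 0.037, -0.0], [-0.0, 0.0, -1.0]]
ft_force: [-0.4, 0.2, 0.5]
gripper_width: 1.0
gripper_force: 0.0
[[0.999, 0.035, 0.009, 0.508], [0.036, -0.963, -0.266, -0.275], [-0.001, 0.266, -0.964, 0.416], [0.0, 0.0, 0.0, 1.0]] [319.82158851 229.21420665]
[ 618    0   22   72 1008] [ 0.73698235 -0.18952593  0.106     ]
[ 578   93   62  143 3495] [ 0.73984757 -0.28519288  0.106     ]
[ 292  192   57   59 2082] [ 0.51131043 -0.34063351  0.106     ]
[150 199  23  50 367] [ 0.3824935  -0.34718245  0.106     ]
[101 204  48  62 628] [ 0.35123188 -0.35747257  0.106     ]
[ 495  239  145  141 8334] [ 0.73070549 -0.41098163  0.106     ]
pos [ 0.5115 -0.3428  0.2723] yawy 2.14 tilt [ 0.001 -0.001 -1.   ] j6 -43.3 t 2.57
shift [-0.0041 -0.0007  0.0223]
```

View pics/w1.png

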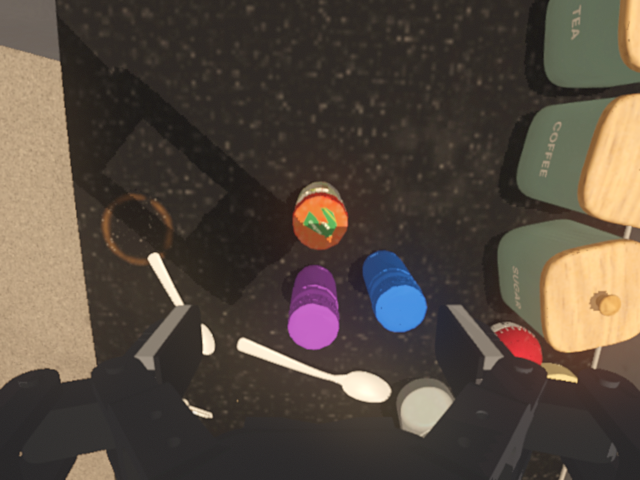

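Wrist view: the green-label jar's red lid is centred at (320,221), i.e. (0.511,-0.342), right under the TCP; the purple (313,325) and blue (400,305) jars are clear of the fingers. I'll descend and grip.

```bash
python3 -m pendant '[[0,0,0.04,0,0,0],[0,0,0.08,0,0,0],[0,0,0.11,0,0,0],[0,0,0.14,0,0,0],[0,0,0.16,0,0,0],[0,0,0.18,0,0,0],[0,0,0.193,0,0,0],[0,0,0.193,0,0,0],[0,0,0.193,0,0,0]]'
python3 -m pendant '[[0,0,0,0,0,0],[0,0,0,0,0,0],[0,0,0,0,0,0],[0,0,0,0,0,0],[0,0,0,0,0,0],[0,0,0,0,0,0],[0,0,0,0,0,0],[0,0,0,0,0,0],[0,0,0,0,0,0],[0,0,0,0,0,0]]' 1
python3 -m pendant '[[0,0,-0.02,0,0,0],[0,0,-0.05,0,0,0],[0,0,-0.09,0,0,0],[0,0,-0.13,0,0,0],[0,0,-0.17,0,0,0],[0,0,-0.2,0,0,0],[0,0,-0.2,0,0,0],[0,0,-0.2,0,0,0]]'
python3 - <<'E'
from h import *
cv2.imwrite("pics/s2.png",env.read_camera("scene")[170:410,230:550])
E
python3 w.py .446 -.004 .275
```

```text
t: 3.32
ee_pos: [0.5115, -0.3433, 0.0789]
tool_rot: [[-0.037, 0.999, 0.0], [0.999, 0.037, 0.0], [-0.0, 0.0, -1.0]]
ft_force: [0.0, 0.2, 0.6]
gripper_width: 1.004
gripper_force: 0.0
t: 4.15
ee_pos: [0.5123, -0.345, 0.0802]
tool_rot: [[-0.036, 0.999, 0.002], [0.999, 0.036, -0.002], [-0.002, 0.002, -1.0]]
ft_force: [-0.5, 0.3, 6.5]
gripper_width: 0.5
gripper_force: 61.2
t: 4.82
ee_pos: [0.5122, -0.3449, 0.2811]
tool_rot: [[-0.036, 0.999, 0.004], [0.999, 0.036, -0.003], [-0.004, 0.004, -1.0]]
ft_force: [0.1, 0.4, -2.5]
gripper_width: 0.503
gripper_force: 61.3
pos [ 0.5112 -0.344   0.2783] yawy 2.06 tilt [ 0. -0. -1.] j6 -43.3 t 4.87
shift [ 0.3421 -0.053   0.0032]
```

View pics/s2.png

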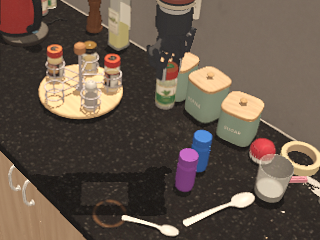

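The jar hangs in the gripper at (166,90) in the crop, and its neighbours haven't moved. Next I'll go beside the carousel for a closer look at the empty bay.

```bash
python3 -m pendant '[[0.04,-0.005,-0.02,0,0,0],[0.08,-0.01,-0.02,0,0,0],[0.12,-0.015,-0.02,0,0,0],[0.16,-0.021,-0.02,0,0,0],[0.2,-0.026,-0.02,0,0,0],[0.23,-0.03,-0.02,0,0,0],[0.245,-0.032,-0.02,0,0,0],[0.245,-0.032,-0.02,0,0,0],[0.245,-0.032,-0.02,0,0,0],[0.245,-0.032,-0.02,0,0,0]]'
python3 - <<'E'
from h import *
import pickle
c=env.get_calibration("wrist"); im=env.read_camera("wrist"); cv2.imwrite("pics/w2.png",im); pickle.dump(c,open("c2.pkl","wb"))
print(np.round(c["world_from_camera"],3).tolist())
for p in ((.446,-.004,.028),(.446,-.004,.078),(.538,-.001,.185)): print(p,pix(c,p))
E
python3 w.py .446 -.004 .275
```

```text
t: 5.7
ee_pos: [0.47, -0.1007, 0.2967]
tool_rot: [[-0.036, 0.999, -0.003], [0.999, 0.036, 0.0], [0.001, -0.003, -1.0]]
ft_force: [0.3, 0.0, -1.8]
gripper_width: 0.5
gripper_force: 61.4
[[0.999, 0.035, 0.006, 0.467], [0.035, -0.963, -0.265, -0.032], [-0.004, 0.265, -0.964, 0.441], [0.0, 0.0, 0.0, 1.0]]
(0.446, -0.004, 0.028) [300.31181564 106.70627207]
(0.446, -0.004, 0.078) [297.52521458 102.51487305]
(0.538, -0.001, 0.185) [437.79477336  89.02887681]
pos [ 0.4702 -0.1011  0.297 ] yawy 2.02 tilt [-0.002  0.    -1.   ] j6 -23.5 t 5.75
shift [ 0.0978 -0.0207  0.0221]
```

View pics/w2.png

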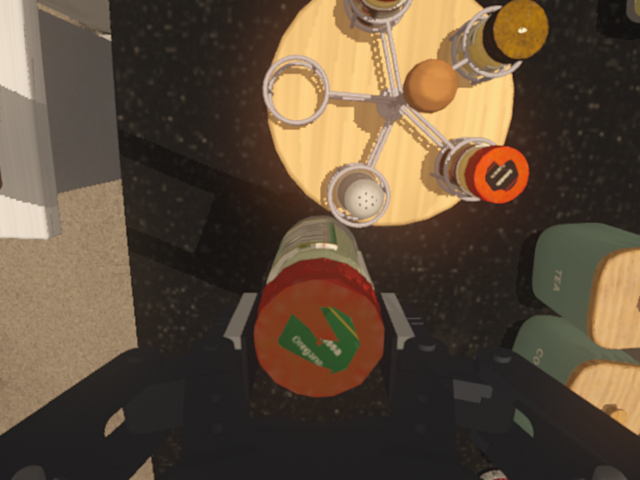

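Wrist view: the empty ring is centred near (296,91), knob (431,86), shaker (364,198), dark jar (520,30), red lids (500,174) and (385,2). The jar held is at (318,328), upright.

```bash
python3 - <<'E'
from h import *
import pickle
from scipy.optimize import least_squares
c=pickle.load(open("c2.pkl","rb")); im=cv2.imread("pics/w2.png"); hsv=cv2.cvtColor(im,cv2.COLOR_BGR2HSV)
wood=cv2.inRange(hsv,(10,50,150),(30,200,255))
n,l,st,ce=cv2.connectedComponentsWithStats(wood,connectivity=4); i=l[91,296]; x,y,w,h,a=st[i]
print("hole",st[i],ce[i],"z.078",onz(c,x+w/2,y+h/2,.078),".048",onz(c,x+w/2,y+h/2,.048))
# tray edge: outer radius points from ray scan
P=[]
for a in np.radians(np.arange(60,250,2)):
    for r in range(170,60,-1):
        u,v=390+r*np.cos(a),103+r*np.sin(a)
        if 0<=int(v)<480 and 0<=int(u)<640 and wood[int(v),int(u)]: P.append(onz(c,u,v,.028)[:2]); break
P=np.array(P); r=least_squares(lambda q:np.hypot(*(P-q).T)-.125,[.538,0],loss="soft_l1",f_scale=.002); print("tray",r.x,np.median(abs(r.fun)))
k=cv2.inRange(hsv,(5,120,100),(18,255,220))[45:125,395:470]; x,y,w,h=cv2.boundingRect(max(cv2.findContours(k,0,2)[0],key=cv2.contourArea)); print("knob",x+395,y+45,w,h,onz(c,x+395+w/2,y+45+h/2,.172))
print("held lid",onz(c,319,328,.324))
for nm,p in (("dark",(521,30,.124)),("redb",(501,174,.134)),("shaker",(365,199,.118))): print(nm,onz(c,*p))
E
```

```text
hole [ 267   58   60   64 2777] [296.92401873  90.06553835] z.078 [0.44530225 0.00639787 0.078     ] .048 [0.44352254 0.00960277 0.048     ]
tray [0.53805114 0.00164357] 0.0009945418016060331
knob 402 45 68 69 [0.53987052 0.00635153 0.172     ]
held lid [ 0.46862054 -0.09274712  0.324     ]
dark [0.61366884 0.0518476  0.124     ]
redb [ 0.60846761 -0.05462537  0.134     ]
shaker [ 0.5055079  -0.08079201  0.118     ]
```

```bash
python3 - <<'E'
from h import *
import pickle
c=pickle.load(open("c2.pkl","rb")); im=cv2.imread("pics/w2.png"); f=240/np.tan(np.radians(c["vfov"])/2); print("f",f,c["k1"],c["cx"],c["cy"])
hsv=cv2.cvtColor(im,cv2.COLOR_BGR2HSV); m=cv2.inRange(hsv,(0,110,40),(18,255,255))|cv2.inRange(hsv,(172,110,40),(180,255,255)); m[:240]=0
q=max(cv2.findContours(m,0,cv2.CHAIN_APPROX_NONE)[0],key=cv2.contourArea)[:,0]
low=q[q[:,1]>335]; (cx,cy),(a,b),_=cv2.fitEllipse(low); print("low-arc ellipse",cx,cy,a,b,"bbox",cv2.boundingRect(q))
for z in (.318,.322,.326): print(z,onz(c,cx,cy,z),"diam",np.linalg.norm(onz(c,254,cy,z)-onz(c,384,cy,z)))
for z in (.297,.316): print("TCP line pixel",z,pix(c,(.4702,-.1011,z)))
print("knob",onz(c,431,85.5,.172))
E
```

```text
f 394.5064210648234 -0.05777559278236178 318.58340650039924 244.78737247125582
low-arc ellipse 318.7746887207031 337.0379638671875 119.48209381103516 131.37379455566406 bbox (253, 257, 132, 141)
0.318 [ 0.4687568 -0.0993152  0.318    ] diam 0.045112502651333895
0.322 [ 0.46869402 -0.09713554  0.322     ] diam 0.04364376513766661
0.326 [ 0.46863123 -0.09495588  0.326     ] diam 0.042175027623999314
TCP line pixel 0.297 [322.4168894  315.41591269]
TCP line pixel 0.316 [322.706997   338.93524475]
knob [0.53698954 0.00254052 0.172     ]
```

```bash
python3 -m pendant '[[0.035,-0.007,0,0,0,0],[0.07,-0.013,0,0,0,0],[0.095,-0.018,0,0,0,0],[0.106,-0.019,0,0,0,0],[0.106,-0.019,0,0,0,0],[0.106,-0.019,0.03,0,0,0],[0.106,-0.019,0.06,0,0,0],[0.106,-0.019,0.09,0,0,0],[0.106,-0.019,0.107,0,0,0],[0.106,-0.019,0.107,0,0,0],[0.106,-0.019,0.107,0,0,0],[0.106,-0.019,0.107,0,0,0]]'
python3 - <<'E'
from h import *
a=env.read_camera("scene"); b=env.read_camera("side"); cv2.imwrite("pics/s3.png",a); cv2.imwrite("pics/d3.png",b)
k=lambda im,x,y:cv2.resize(im[y:y+100,x:x+80],None,fx=5,fy=5,interpolation=cv2.INTER_CUBIC)
cv2.imwrite("pics/h3.png",np.hstack([k(a,250,190),k(b,255,185)]))
for n in("scene","side"):
    c=env.get_calibration(n)
    for z in(.048,.078): print(n,z,pix(c,(.446,.005,z)))
E
python3 w.py .446 .006 .107
```

```text
t: 6.75
ee_pos: [0.4488, 0.0038, 0.1927]
tool_rot: [[-0.035, 0.999, 0.002], [0.999, 0.035, -0.001], [-0.001, 0.002, -1.0]]
ft_force: [0.5, -0.3, -0.9]
gripper_width: 0.498
gripper_force: 61.5
scene 0.048 [284.43750154 263.63151022]
scene 0.078 [283.94027838 255.34137988]
side 0.048 [282.99641388 250.21113204]
side 0.078 [282.81985745 241.85647148]
pos [0.4492 0.0042 0.1933] yawy 2.03 tilt [ 0.003 -0.001 -1.   ] j6 -11.6 t 6.85
shift [ 0.002  -0.0034  0.0863]
```

View pics/h3.png

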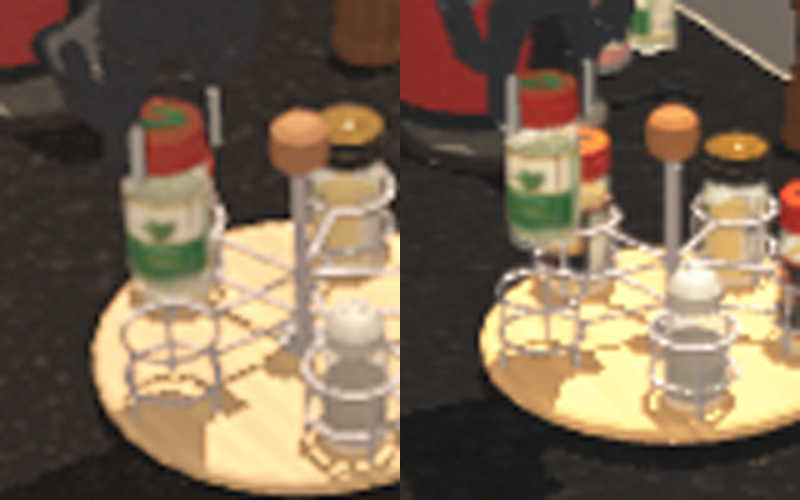

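Scene and side crops: the jar hangs just above the ring, centred laterally to within about 2 mm (scene: ring x=174, jar 167; side: ring 538, jar 542). I'll shift it slightly and lower it into the rings.

```bash
python3 -m pendant '[[0.001,-0.0015,0,0,0,0],[0.001,-0.0015,0.01,0,0,0],[0.001,-0.0015,0.02,0,0,0],[0.001,-0.0015,0.03,0,0,0],[0.001,-0.0015,0.04,0,0,0],[0.001,-0.0015,0.045,0,0,0],[0.001,-0.0015,0.045,0,0,0]]'
python3 - <<'E'
from h import *
a=env.read_camera("scene"); b=env.read_camera("side")
k=lambda im,x,y:cv2.resize(im[y:y+100,x:x+80],None,fx=5,fy=5,interpolation=cv2.INTER_CUBIC)
cv2.imwrite("pics/h4.png",np.hstack([k(a,250,190),k(b,255,185)])); print(env.state()["wrist_torque"])
E
python3 w.py .4475 .005 .107
```

```text
t: 7.43
ee_pos: [0.4448, 0.006, 0.1441]
tool_rot: [[-0.036, 0.999, -0.004], [0.999, 0.036, 0.0], [0.0, -0.004, -1.0]]
ft_force: [-1.0, -0.4, -1.4]
gripper_width: 0.501
gripper_force: 61.6
[-0.01959318 -0.02322428 -0.02910243]
pos [0.4459 0.0059 0.1459] yawy 2.06 tilt [-0.001  0.    -1.   ] j6 -11.5 t 7.53
shift [-0.001   0.0017  0.0389]
```

View pics/h4.png

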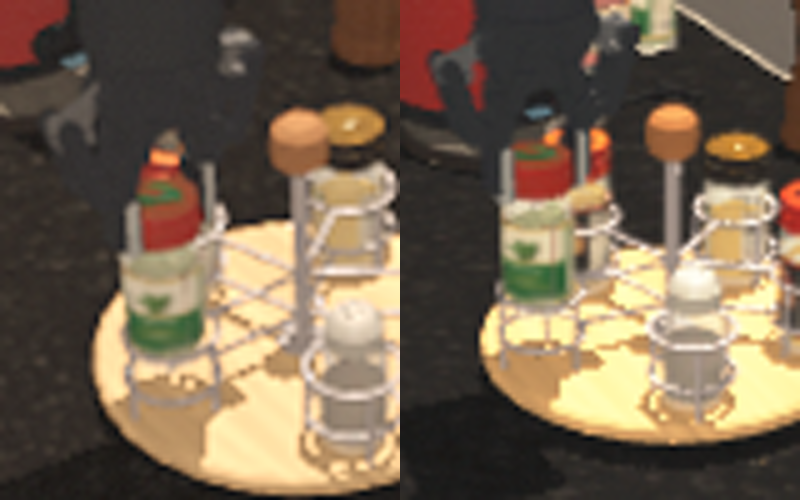

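The jar is about 2 mm too far in -x; I'll correct that before lowering further, and check the forces.

```bash
python3 -m pendant '[[-0.001,0.0015,0,0,0,0],[-0.001,0.0015,0,0,0,0],[-0.001,0.0015,0,0,0,0],[-0.001,0.0015,0,0,0,0]]'
python3 - <<'E'
from h import *
import pickle
a=env.read_camera("scene"); c=env.get_calibration("wrist"); w=env.read_camera("wrist"); cv2.imwrite("pics/w5.png",w); b=env.read_camera("side")
k=lambda im,x,y:cv2.resize(im[y:y+60,x:x+50],None,fx=8,fy=8,interpolation=cv2.INTER_CUBIC)
top=np.hstack([k(a,258,225),k(b,260,215)])
cv2.imwrite("pics/h5.png",np.hstack([top[:, :800]])); pickle.dump(c,open("c5.pkl","wb"))
# lateral: mean column of green label vs predicted axis column of bay
for n,im in(("scene",a),("side",b)):
    hsv=cv2.cvtColor(im,cv2.COLOR_BGR2HSV); m=cv2.inRange(hsv,(45,100,30),(85,255,255)); m[:,:265]=0; m[:,305:]=0; m[:230]=0; m[280:]=0
    print(n,"green bbox",cv2.boundingRect(m))
E
python3 w.py .4475 .005 .107
```

```text
t: 7.87
ee_pos: [0.4479, 0.0049, 0.1466]
tool_rot: [[-0.036, 0.999, 0.001], [0.999, 0.036, -0.0], [-0.0, 0.001, -1.0]]
ft_force: [-0.9, -0.2, -1.6]
gripper_width: 0.499
gripper_force: 61.4
scene green bbox (277, 252, 14, 6)
side green bbox (277, 237, 12, 7)
pos [0.4478 0.0049 0.1465] yawy 2.06 tilt [ 0. -0. -1.] j6 -11.5 t 8.02
shift [ 0.0001 -0.0004  0.0395]
```

View pics/h5.png

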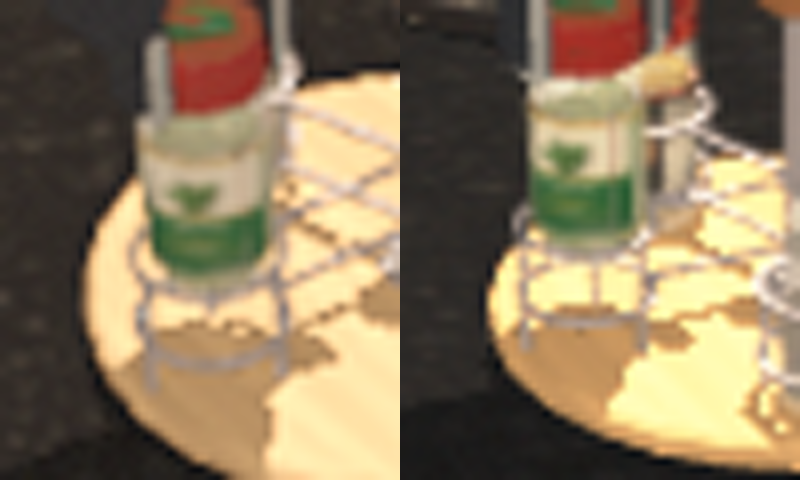

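Crops: the jar's foot (scene x 147–270) is centred in the upper ring (135–285), and likewise in the side view (530–645 in 515–650), with no contact force. I'll lower further and watch the force.

```bash
python3 -m pendant '[[0,0,0.005,0,0,0],[0,0,0.01,0,0,0],[0,0,0.015,0,0,0],[0,0,0.015,0,0,0],[0,0,0.015,0,0,0]]'
python3 w.py .4475 .005 .107
```

```text
t: 8.43
ee_pos: [0.4473, 0.005, 0.1306]
tool_rot: [[-0.036, 0.999, -0.001], [0.999, 0.036, 0.0], [0.0, -0.001, -1.0]]
ft_force: [-0.1, 0.4, -0.7]
gripper_width: 0.499
gripper_force: 61.6
pos [0.4473 0.005  0.1306] yawy 2.06 tilt [-0.001  0.    -1.   ] j6 -11.5 t 8.43
shift [-0.      0.0002  0.0236]
```

```bash
python3 -m pendant '[[0,0,0.005,0,0,0],[0,0,0.01,0,0,0],[0,0,0.015,0,0,0],[0,0,0.017,0,0,0],[0,0,0.017,0,0,0],[0,0,0.017,0,0,0]]'
python3 -m pendant '[[0,0,0.002,0,0,0],[0,0,0.004,0,0,0],[0,0,0.004,0,0,0],[0,0,0.004,0,0,0]]'
```

```text
t: 8.93
ee_pos: [0.4476, 0.0049, 0.1141]
tool_rot: [[-0.036, 0.999, -0.0], [0.999, 0.036, 0.0], [0.0, -0.0, -1.0]]
ft_force: [-0.4, 0.7, -2.2]
gripper_width: 0.505
gripper_force: 61.6
t: 9.27
ee_pos: [0.4477, 0.0049, 0.1103]
tool_rot: [[-0.036, 0.999, 0.0], [0.999, 0.036, 0.0], [0.0, 0.0, -1.0]]
ft_force: [-0.4, 0.1, -1.0]
gripper_width: 0.501
gripper_force: 61.6
```

```bash
python3 -m pendant '[[0,0,0.002,0,0,0],[0,0,0.002,0,0,0],[0,0,0.002,0,0,0]]'
python3 -m pendant '[[0,0,0.001,0,0,0],[0,0,0.002,0,0,0],[0,0,0.002,0,0,0]]'
```

```text
t: 9.52
ee_pos: [0.4477, 0.0049, 0.1083]
tool_rot: [[-0.036, 0.999, 0.0], [0.999, 0.036, -0.0], [-0.0, 0.0, -1.0]]
ft_force: [-0.5, -0.1, -2.2]
gripper_width: 0.501
gripper_force: 61.8
t: 9.77
ee_pos: [0.4481, 0.0049, 0.108]
tool_rot: [[-0.036, 0.999, 0.0], [0.999, 0.036, -0.0], [-0.0, 0.0, -1.0]]
ft_force: [-6.3, 0.7, 12.6]
gripper_width: 0.502
gripper_force: 63.2
```

It touches the tray at the expected height (foot at about 0.028). Releasing and rising.

```bash
python3 -m pendant '[[0,0,-0.001,0,0,0],[0,0,-0.001,0,0,0],[0,0,-0.001,0,0,0],[0,0,-0.001,0,0,0],[0,0,-0.001,0,0,0],[0,0,-0.001,0,0,0],[0,0,-0.001,0,0,0],[0,0,-0.001,0,0,0]]' 0
python3 -m pendant '[[0,0,-0.02,0,0,0],[0,0,-0.05,0,0,0],[0,0,-0.09,0,0,0],[0,0,-0.13,0,0,0],[0,0,-0.16,0,0,0],[-0.08,0.05,-0.16,0,0,0],[-0.08,0.05,-0.16,0,0,0],[-0.08,0.05,-0.16,0,0,0],[-0.08,0.05,-0.16,0,0,0],[-0.08,0.05,-0.16,0,0,0]]'
python3 - <<'E'
from h import *
import pickle
c=env.get_calibration("wrist"); im=env.read_camera("wrist"); cv2.imwrite("pics/w6.png",im); pickle.dump(c,open("c6.pkl","wb"))
print(np.round(c["world_from_camera"],3)[:3,3],pix(c,(.446,.005,.134)),pix(c,(.538,0,.185)))
E
python3 w.py .538 0 .25
```

```text
t: 10.43
ee_pos: [0.4466, 0.005, 0.1066]
tool_rot: [[-0.036, 0.999, -0.003], [0.999, 0.036, 0.0], [0.0, -0.003, -1.0]]
ft_force: [-4.4, -0.1, -0.8]
gripper_width: 0.995
gripper_force: 0.0
t: 11.27
ee_pos: [0.5006, -0.0734, 0.2669]
tool_rot: [[-0.035, 0.999, -0.0], [0.999, 0.035, 0.001], [0.001, -0.0, -1.0]]
ft_force: [0.3, 0.7, 0.2]
gripper_width: 0.998
gripper_force: 0.0
[ 0.497 -0.005  0.411] [243.9686339  118.92869201] [393.26048   129.9740955]
pos [ 0.5003 -0.0727  0.2669] yawy 2.04 tilt [-0.001  0.001 -1.   ] j6 -19.3 t 11.32
shift [0.0713 0.0403 0.0169]
```

View pics/w6.png

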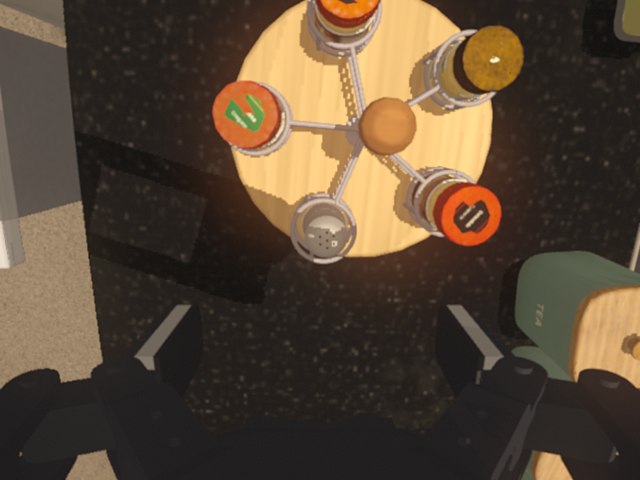

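Wrist view: the green jar stands in its ring (lid at (248,115)), the dark lid is at (493,58), knob (388,126), red lid (468,214), shaker (326,236). Nothing else has moved.

```bash
cat > m.py <<'E'
from h import *
import pickle
def blob(im,lo,hi,box):
    hsv=cv2.cvtColor(im,cv2.COLOR_BGR2HSV); m=np.zeros(im.shape[:2],np.uint8); x0,y0,x1,y1=box; m[y0:y1,x0:x1]=cv2.inRange(hsv,lo,hi)[y0:y1,x0:x1]
    q=max(cv2.findContours(cv2.morphologyEx(m,cv2.MORPH_CLOSE,np.ones((9,9))),0,1)[0],key=cv2.contourArea); (x,y),r=cv2.minEnclosingCircle(q); return x,y,r
E
python3 - <<'E'
from m import *
c=pickle.load(open("c6.pkl","rb")); im=cv2.imread("pics/w6.png")
k=blob(im,(5,120,60),(18,255,255),(355,90,420,160)); K=onz(c,*k[:2],.172); print("knob",k,K)
hsv=cv2.cvtColor(im,cv2.COLOR_BGR2HSV); print("dark hsv",hsv[45,485],hsv[70,500])
d=blob(im,(12,150,40),(28,255,200),(455,20,530,95)); D=onz(c,*d[:2],.124)
g=blob(im,(0,120,60),(85,255,255),(205,75,282,152)); G=onz(c,*g[:2],.134)
r=blob(im,(0,150,80),(12,255,255),(425,175,505,250)); Rr=onz(c,*r[:2],.134)
for n,b,P,o in(("dark",d,D,36),("green",g,G,180),("redb",r,Rr,-36)):
    for ax in (K,np.array([.538,.0015,0])): v=(P-ax)[:2]; print(n,np.round(b,1),P.round(4),np.hypot(*v).round(4),(np.degrees(np.arctan2(v[1],v[0]))-o).round(2))
E
```

```text
knob (391.5, 124.5, 44.11925506591797) [0.53907526 0.00334613 0.172     ]
dark hsv [ 18 211 167] [ 18 215 164]
dark [484.9  63.1  42.2] [0.6086 0.0485 0.124 ] 0.0829 -3.0
dark [484.9  63.1  42.2] [0.6086 0.0485 0.124 ] 0.0848 -2.35
green [246.5 111.5  50.2] [0.4478 0.0099 0.134 ] 0.0916 -4.08
green [246.5 111.5  50.2] [0.4478 0.0099 0.134 ] 0.0906 -5.3
redb [463.2 211.4  38.3] [ 0.602 -0.053  0.134] 0.0845 -5.82
redb [463.2 211.4  38.3] [ 0.602 -0.053  0.134] 0.0841 -4.39
```

```bash
python3 -m pendant '[[0.03,0.017,0,0,0,0.07],[0.05,0.03,0,0,0,0.14],[0.0723,0.0403,0,0,0,0.22],[0.0723,0.0403,0,0,0,0.3],[0.0723,0.0403,0,0,0,0.38],[0.0723,0.0403,0,0,0,0.46],[0.0723,0.0403,0,0,0,0.54],[0.0723,0.0403,0,0,0,0.62],[0.0723,0.0403,0,0,0,0.7],[0.0723,0.0403,0,0,0,0.77],[0.0723,0.0403,0,0,0,0.84],[0.0723,0.0403,0,0,0,0.9],[0.0723,0.0403,0,0,0,0.933],[0.0723,0.0403,0,0,0,0.933],[0.0723,0.0403,0,0,0,0.933],[0.0723,0.0403,0,0,0,0.933]]'
python3 w.py .538 .001 .151
python3 - <<'E'
from m import *
# knob in scene+side is unobscured: check that TCP column lies over the knob, wrist too
c=env.get_calibration("wrist"); im=env.read_camera("wrist"); cv2.imwrite("pics/w7.png",im); pickle.dump(c,open("c7.pkl","wb")); print(pix(c,(.538,.001,.172)))
x,y=pix(c,(.538,.001,.172)).astype(int)
hsv=cv2.cvtColor(im,cv2.COLOR_BGR2HSV); m=cv2.inRange(hsv,(5,120,60),(18,255,255)); m=cv2.morphologyEx(m,cv2.MORPH_OPEN,np.ones((7,7)))
n,l,st,ce=cv2.connectedComponentsWithStats(m)
for i in range(1,n):
    if st[i,4]>800: print(st[i],ce[i],onz(c,*ce[i],.175))
E
```

```text
t: 12.65
ee_pos: [0.5379, 0.0012, 0.2674]
tool_rot: [[0.99, 0.143, 0.0], [0.143, -0.99, 0.0], [0.0, -0.0, -1.0]]
ft_force: [-0.9, 0.0, 0.4]
gripper_width: 0.999
gripper_force: 0.0
pos [0.5379 0.0012 0.2674] yawy -81.76 tilt [ 0.  0. -1.] j6 73.5 t 12.65
shift [1.000e-04 2.000e-04 1.164e-01]
[321.1735008  244.52039028]
[ 284   47  133   59 3212] [354.376401  72.249066] [ 0.64061162 -0.00286292  0.175     ]
[ 167   94  126  124 5036] [215.92831612 143.99285147] [0.59042342 0.07085778 0.175     ]
[ 380  111   93  138 6676] [427.82115039 173.7669263 ] [ 0.59114849 -0.05548532  0.175     ]
[ 220  143   84   64 2770] [263.15559567 172.66245487] [0.57770165 0.04160055 0.175     ]
[ 164  212  103  111 5121] [213.43214216 266.33352861] [0.5149057 0.0666792 0.175    ]
[ 259  219  132  102 6939] [328.90243551 266.3007638 ] [ 0.52539208 -0.00574773  0.175     ]
[ 267  306   57   62 1902] [295.57623554 339.11356467] [0.47149251 0.00861531 0.175     ]
```

```bash
python3 -m pendant '[[0,0,0.03,0,0,0],[0,0,0.06,0,0,0],[0,0,0.08,0,0,0],[0,0,0.1,0,0,0],[0,0,0.11,0,0,0],[0,0,0.116,0,0,0],[0,0,0.116,0,0,0],[0,0,0.116,0,0,0],[0,0,0.116,0,0,0]]'
python3 -m pendant '[[0,0,0,0,0,0],[0,0,0,0,0,0],[0,0,0,0,0,0],[0,0,0,0,0,0],[0,0,0,0,0,0],[0,0,0,0,0,0],[0,0,0,0,0,0],[0,0,0,0,0,0],[0,0,0,0,0,0],[0,0,0,0,0,0],[0,0,0,0,0,0]]' 1
python3 w.py .538 .001 .151
```

```text
t: 13.45
ee_pos: [0.5393, 0.0003, 0.1529]
tool_rot: [[0.99, 0.141, 0.002], [0.141, -0.99, -0.0], [0.002, 0.001, -1.0]]
ft_force: [0.7, 0.2, 0.3]
gripper_width: 0.998
gripper_force: 0.0
t: 14.37
ee_pos: [0.5383, 0.0012, 0.152]
tool_rot: [[0.99, 0.141, 0.0], [0.141, -0.99, 0.001], [0.0, -0.001, -1.0]]
ft_force: [-3.5, 3.0, 5.7]
gripper_width: 0.371
gripper_force: 59.7
pos [0.5383 0.0012 0.152 ] yawy -81.9 tilt [ 0.     0.001 -1.   ] j6 73.6 t 14.37
shift [-0.0003  0.0001  0.001 ]
```

```bash
python3 -m pendant '[[0,0,0,0,0,-0.01],[0,0,0,0,0,-0.03],[0,0,0,0,0,-0.06],[0,0,0,0,0,-0.09],[0,0,0,0,0,-0.12],[0,0,0,0,0,-0.15],[0,0,0,0,0,-0.18],[0,0,0,0,0,-0.21],[0,0,0,0,0,-0.24],[0,0,0,0,0,-0.27],[0,0,0,0,0,-0.3],[0,0,0,0,0,-0.33],[0,0,0,0,0,-0.36],[0,0,0,0,0,-0.39],[0,0,0,0,0,-0.42],[0,0,0,0,0,-0.45],[0,0,0,0,0,-0.48],[0,0,0,0,0,-0.51],[0,0,0,0,0,-0.53],[0,0,0,0,0,-0.54]]'
python3 - <<'E'
from m import *
s=env.state(); print(s["wrist_torque"],s["ft_force"]); cv2.imwrite("pics/s8.png",env.read_camera("scene"))
c=env.get_calibration("scene")
im=cv2.imread("pics/s8.png"); hsv=cv2.cvtColor(im,cv2.COLOR_BGR2HSV)
red=cv2.inRange(hsv,(0,130,70),(8,255,255))|cv2.inRange(hsv,(172,130,70),(180,255,255)); n,l,st,ce=cv2.connectedComponentsWithStats(red[195:260,260:370])
for i in range(1,n):
    if st[i,4]>25: P=onz(c,*(ce[i]+[260,195]),.123); v=P-[.532,-.008,0]; print("red",st[i,4],P.round(3),np.degrees(np.arctan2(v[1],v[0])).round(1),np.hypot(*v[:2]).round(3))
E
```

```text
t: 16.03
ee_pos: [0.5381, 0.0014, 0.152]
tool_rot: [[0.548, 0.837, -0.0], [0.837, -0.548, 0.001], [0.001, -0.001, -1.0]]
ft_force: [-2.4, 3.0, 7.5]
gripper_width: 0.373
gripper_force: 59.8
[ 0.75729896  0.66502006 -0.11403865] [-2.37809798  3.03352149  7.46767972]
red 178 [0.627 0.015 0.123] 13.8 0.098
red 101 [0.446 0.032 0.123] 155.4 0.095
red 136 [ 0.467 -0.07   0.123] -136.1 0.09
```

The carousel follows without slipping (about 49 degrees so far). Continuing.

```bash
python3 -m pendant '[[0,0,0,0,0,-0.01],[0,0,0,0,0,-0.03],[0,0,0,0,0,-0.06],[0,0,0,0,0,-0.09],[0,0,0,0,0,-0.12],[0,0,0,0,0,-0.15],[0,0,0,0,0,-0.18],[0,0,0,0,0,-0.21],[0,0,0,0,0,-0.24],[0,0,0,0,0,-0.27],[0,0,0,0,0,-0.3],[0,0,0,0,0,-0.33],[0,0,0,0,0,-0.36],[0,0,0,0,0,-0.39],[0,0,0,0,0,-0.42],[0,0,0,0,0,-0.45],[0,0,0,0,0,-0.48],[0,0,0,0,0,-0.51],[0,0,0,0,0,-0.53],[0,0,0,0,0,-0.54]]'
python3 -m pendant '[[0,0,0,0,0,-0.01],[0,0,0,0,0,-0.03],[0,0,0,0,0,-0.06],[0,0,0,0,0,-0.09],[0,0,0,0,0,-0.12],[0,0,0,0,0,-0.15],[0,0,0,0,0,-0.18],[0,0,0,0,0,-0.21],[0,0,0,0,0,-0.24],[0,0,0,0,0,-0.27],[0,0,0,0,0,-0.3],[0,0,0,0,0,-0.33],[0,0,0,0,0,-0.36],[0,0,0,0,0,-0.39],[0,0,0,0,0,-0.42],[0,0,0,0,0,-0.45],[0,0,0,0,0,-0.48],[0,0,0,0,0,-0.51],[0,0,0,0,0,-0.54],[0,0,0,0,0,-0.555]]'
python3 -m pendant '[[0,0,0,0,0,0],[0,0,0,0,0,0],[0,0,0,0,0,0]]'
python3 w.py .538 .001 .151
python3 - <<'E'
from m import *
for n in("scene","side"):
    im=env.read_camera(n); cv2.imwrite(f"pics/{n}9.png",im); c=env.get_calibration(n); hsv=cv2.cvtColor(im,cv2.COLOR_BGR2HSV)
    o=np.array(pix(c,(.446,.001,.124))); print(n,"expect dark lid top",o)
    x,y=o.astype(int); gold=cv2.inRange(hsv,(14,140,40),(28,255,230)); gold=gold[y-16:y+17,x-22:x+23]
    k,_,st,ce=cv2.connectedComponentsWithStats(gold)
    for i in range(1,k):
        if st[i,4]>15: p=ce[i]+[x-22,y-16]; print("gold",st[i].tolist(),p.round(1),onz(c,*p,.124).round(4))
    T=onz(c,*o,.124)
    red=cv2.inRange(hsv,(0,130,70),(8,255,255))|cv2.inRange(hsv,(172,130,70),(180,255,255)); n_,_,st,ce=cv2.connectedComponentsWithStats(red[190:262,255:370])
    for i in range(1,n_):
        if st[i,4]>25: P=onz(c,*(ce[i]+[255,190]),.123); print("red",st[i,4],P.round(3))
E
```

```text
t: 17.75
ee_pos: [0.5378, 0.0014, 0.152]
tool_rot: [[-0.266, 0.964, -0.001], [0.964, 0.266, 0.001], [0.002, -0.001, -1.0]]
ft_force: [-5.0, 5.4, 7.9]
gripper_width: 0.368
gripper_force: 59.9
t: 19.42
ee_pos: [0.5375, 0.0012, 0.152]
tool_rot: [[-0.909, 0.416, -0.002], [0.416, 0.909, 0.001], [0.002, 0.0, -1.0]]
ft_force: [-5.6, 4.1, 7.4]
gripper_width: 0.372
gripper_force: 59.9
t: 19.67
ee_pos: [0.5376, 0.0012, 0.152]
tool_rot: [[-0.908, 0.418, -0.001], [0.418, 0.908, 0.001], [0.002, 0.0, -1.0]]
ft_force: [-5.3, 4.1, 7.7]
gripper_width: 0.371
gripper_force: 59.9
pos [0.5376 0.0012 0.152 ] yawy 65.28 tilt [-0.001  0.001 -1.   ] j6 -73.6 t 19.67
shift [-0.0005  0.      0.001 ]
scene expect dark lid top [284.01919103 242.86653056]
gold [15, 13, 15, 10, 102] [284.2 244.2] [ 0.4425 -0.0044  0.124 ]
red 59 [0.541 0.27  0.123]
red 183 [0.508 0.088 0.123]
red 134 [ 0.604 -0.059  0.123]
red 88 [ 0.496 -0.099  0.123]
side expect dark lid top [283.11630012 229.26690576]
gold [16, 15, 13, 6, 62] [283.  230.5] [ 0.4419 -0.0063  0.124 ]
red 422 [0.51  0.26  0.123]
red 37 [0.582 0.228 0.123]
red 128 [0.507 0.081 0.123]
red 112 [ 0.605 -0.061  0.123]
red 85 [ 0.5   -0.104  0.123]
```

```bash
python3 - <<'E'
from m import *
c=env.get_calibration("wrist"); im=env.read_camera("wrist"); cv2.imwrite("pics/w9.png",im); hsv=cv2.cvtColor(im,cv2.COLOR_BGR2HSV)
print("cam",np.round(np.array(c["world_from_camera"])[:3,3],3))
for nm,p in(("dark",(.446,.001,.124)),("reda",(.5096,-.0865,.134)),("redb",(.5096,.0885,.134))): print(nm,"expect",pix(c,p).round(1))
for nm,lo,hi,z in(("gold",(14,150,40),(28,255,230),.124),("orange",(0,150,70),(12,255,255),.134)):
    m=cv2.morphologyEx(cv2.inRange(hsv,lo,hi),cv2.MORPH_OPEN,np.ones((5,5)))
    n,l,st,ce=cv2.connectedComponentsWithStats(m)
    for i in range(1,n):
        if st[i,4]>500: x,y,w,h,a=st[i]; print(nm,st[i].tolist(),"bbox-centre",onz(c,x+w/2,y+h/2,z).round(4))
E
```

```text
cam [0.476 0.03  0.296]
dark expect [224.8 102.1]
reda expect [118.1 319.8]
redb expect [483.7 155.2]
gold [175, 43, 101, 106, 8273] bbox-centre [0.444  0.0024 0.124 ]
orange [420, 94, 120, 109, 7692] bbox-centre [0.5064 0.088  0.134 ]
orange [86, 258, 95, 85, 3393] bbox-centre [ 0.5044 -0.0747  0.134 ]
orange [260, 395, 64, 29, 1291] bbox-centre [ 0.5857 -0.0348  0.134 ]
```

From the wrist camera the dark lid is at (0.444, 0.002), with the knob axis at (0.538, 0.001). That puts it straight in front to within about 1 degree, and the knob is still gripped.

```bash
python3 -c "
from rig import env
print(env.job_done())"
```

```text
the job is handed in; nothing more can be done
None
```

The job is handed in: the green-label jar rests in the carousel's formerly empty ring, the dark-lidded jar is straight in front of the knob to within about 1°, and the gripper is still holding the knob still.

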